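Clip a copper tube into the coating holder and hold it up, tipped, ready for the brush

TASK

Get the copper tube ready for coating: lay it in the two forks of the steel holder that stands in the wooden block and push it down past the sprung jaw until it is fully home with the jaw snapped over it, and let go of it. Then take the holder by its wooden handle, draw it up out of the block and hold it up at least 12 cm clear above the bench, tipped so that the tube slopes at about 45 degrees (either end up) with the tube still clipped in. Finish holding it so, still, by the handle and with the hand off the tube; leave the dish, brush, stone and small bowl where they are.

Things in the scene. Friction and masses are not known exactly. Their poses are not given: they have to be found in the camera images.
- tube: The loose workpiece: a plain copper tube, 12 mm diameter, 130 mm long, 50 g; it lies on the bench and can roll. Origin at its centre, its x axis along the tube.
- stand: Fixed hardwood block, 190 x 64 mm, top 36 mm above the bench. Origin at the centre of its underside, x along its length. A square through socket (17 mm) at x = -70 mm takes the holder's tang.
- holder: Loose steel coating holder, 0.25 kg in all: a flat bar (x from -18 to 150 mm, 26 mm wide, 6 mm thick) lying on the block's top, with a 14 mm square tang 30 mm long below its origin, standing in the socket. Origin on the axis of tang and handle, at the bar's underside (36 mm above the bench at the start); x along the bar away from the handle, z up the handle.
- handle: The holder's wooden handle, fixed to it: 22 mm (holder x) by 20 mm (holder y), flat sided, from z = 21 to 81 mm in the holder frame, above the tang. Origin on the handle axis 6 mm above the bar's underside, axes as the holder's. Best gripped from above across its y faces, with 50 N or more.
- seat (a point): Where the tube's centre is when fully home, lying along holder x (axes as the holder's): holder x = 95, y = 0, z = 46 mm. Up to 20 mm off along x is fine. Two fork plates 6 mm thick, at x = 59 and 131 mm, carry it in 15 mm wide slots open at the top; their -y prongs reach z = 56 mm and flare outward to 67 mm; on the +y side is the jaw.
- tang_tip (a point): Lower end of the holder's tang, 30 mm below the holder's origin.
- bar_end (a point): Underside of the bar at its far end, 150 mm from the handle axis along holder x. Between the forks (x = 62 to 128 mm) nothing on the bar reaches above z = 19 mm in the holder frame, so fingers holding the tube by its middle find room there.
- jaw (a joint): Angle of the sprung jaw: 0 shut, to 0.5 rad pushed open toward holder +y. Hinged low along x, with two beaks just outside the forks (x = 48-55 and 135-142 mm), each with a slope from y = 1, z = 54 mm up to y = 13, z = 74 mm. A tube pressed down at y = 0 opens it about 0.11 rad (5 to 12 N), then the beaks snap over it; home, it reads under 0.06 and clamps the tube.
- dish: Bystander: small white enamel dish, 66 mm wide, 28 mm high, origin under its centre.
- flux_brush: Bystander: thin brush, 211 mm long, 12 mm thick, lying along its y axis, origin under its middle.
- stone: Bystander: dark grey rubbing stone, 32 x 75 x 22 mm (long along its y axis), origin under its centre.
- bowl: Bystander: small copper bowl upside down, 64 mm wide, 28 mm high, origin under its centre.

How it is judged:
On the way, in this order (a step that is already met when the one before it is completed fails the run):
1. the tube is fully home in both forks with the jaw snapped over it, let go, the holder still in its block (z of tube in the frame of holder between 0.0435 and 0.0485 m and y of tube in the frame of holder between -0.004 and 0.004 m and x of tube in the frame of holder between 0.072 and 0.118 m and angle between the x axis of tube and the x axis of holder, either way round below 0.07 rad and value of joint jaw below 0.08 rad and contact force between the fingers and tube below 0.1 N and z of holder in the frame of stand below 0.041 m), for 0.2 s.
2. the holder is drawn out of the block, tang clear above its top, the tube still clipped in (z of tang_tip in the frame of stand above 0.04 m and distance between tube and seat below 0.024 m and value of joint jaw below 0.08 rad), for 0.1 s.
At the end, for the whole second after the job is handed in: Held still by its handle, out of the block, tang tip, bar end and tube over 110 mm above the bench; tube sloping 29 to 61 degrees, still clipped (4 mm sideways, 2.5 mm in height, 23 mm along the bar, 4 degrees; jaw under 0.08 rad), not touched by the hand (z of tube in the frame of holder between 0.0435 and 0.0485 m and y of tube in the frame of holder between -0.004 and 0.004 m and x of tube in the frame of holder between 0.072 and 0.118 m and angle between the x axis of tube and the x axis of holder, either way round below 0.07 rad and value of joint jaw below 0.08 rad and (angle between tube's own x axis and vertical between 0.5 and 1.07 rad or angle between tube's own x axis and vertical between 2.07 and 2.64 rad) and height (world z) of each of tang_tip, bar_end, tube above 0.11 m and contact force between the fingers and handle above 2 N and contact force between each of the arm, the fingers and tube below 0.3 N and contact force between holder and stand below 0.1 N and linear speed of holder below 0.03 m/s and angular speed of holder below 0.2 rad/s); the arm keeps its last pose, push and grip.
It fails at once if a bystander (dish, brush, stone or small bowl) was moved more than 40 mm (distance of any of dish, flux_brush, stone, bowl from where it was at the start of the episode above 0.04 m).
It also fails if it takes over 45 s, if anything falls off the work surface, if the arm or the gripper's body presses on something with over 40 N, if the wrist force passes 120 N, or if a joint passes its speed limit or range.

ROBOT

A 6-joint arm with a two-finger parallel gripper is mounted at the origin on the work surface; the furniture and walls round the work are solid. World frame = base frame: x ahead of the robot, y to its left, z up, the work surface at z = 0. Lengths are in m, angles in rad, forces in N, time in s.
With the tool pointing down it reaches from about 0.3 to 0.775 m from the base axis. Payload 14.6 kg.
Tool frame: the origin (TCP) lies between the finger pads; the fingertips stand ctrl.tip_extent ahead of it and the grasp point (between the pads) lies 3 mm ahead of it (ctrl.tip_extent is the distance from the TCP to the fingertips, in m); z points along the fingers, y is the line along which they close (so a half turn about z gives the same grasp; the last joint's range is limited). The gripper opens to 94 mm and grips with 3 to 60 N. Pads are 16 mm wide; open, the fingers measure 119 mm over their backs; the gripper's body (75 mm by 177 mm) begins 78 mm behind the grasp point.
Start: joints at [1.267, 0.3, 1.521, -0, 1.321, -0.067], TCP at [0.129, 0.535, 0.227] pointing down, gripper open.
Joint ranges: [-3.03, 3.03], [-0.79, 2.21], [0.23, 2.52], [-1.04, 4.18], [0, 3.07], [-2.55, 2.55]. Speed limits (rad/s): [2.22, 2.22, 2.57, 3.14, 3.14, 3.14].

INTERFACE

Orientations are given as [roll, pitch, yaw] about the fixed x, y, z axes, in that order (R = Rz(yaw) Ry(pitch) Rx(roll)).
In Python, from station import ctrl gives the robot as it stands.
- The arm moves only by the tool shift_gripper, called as name([rows], argument=value, ...), one row to a line, values as JSON. Schema: {"type":"object","properties":{"increments":{"type":"array","items":{"type":"array","prefixItems":[{"type":"array","items":{"type":"number"},"minItems":3,"maxItems":3},{"type":"array","items":{"type":"number"},"minItems":3,"maxItems":3}],"minItems":2,"maxItems":2},"minItems":1,"maxItems":10},"jaw":{"type":"number"},"squeeze":{"type":"number"},"only":{"type":"string"},"quiet":{"type":"boolean"},"lines":{"type":"string"}},"required":["increments"],"additionalProperties":false}. increments is a list of rows, 1 to 10 of them, each written [[dx, dy, dz], [rx, ry, rz]]: dx, dy, dz in units of 50 mm, then a rotation vector rx, ry, rz in rad; each row shifts and turns the commanded pose from where the row before left it, along the tool's axes as they then stand; what a row does not reach is not made up. A row lasts 1/10 s, in which the tool goes at most 0.05 m and 0.15 rad, less where a joint would pass 70% of its speed; a pose out of reach is approached as far as the arm can. jaw is the finger opening in m, set as the call begins (left out keeps the last). The fingers move at their own pace and stop on an object; squeeze is the grip in N (left out, the last holds). Time passes only in rows, so rows that do not move let the fingers close. The tool returns the time, the measured TCP pose, the force, the opening and the grip force at its end. only (a regular expression) keeps the lines of the reply that match it, lines (a string "A,B") keeps lines A to B, and quiet returns only ok. Input that does not fit is refused with a message, and nothing moves.
- ctrl.get_obs(): the state, without advancing time (a new reading comes with each control period).
- ctrl.camera(name): name is "scene" or "top" or "wrist"; returns a dict with "pixels" (480x640x3 uint8, blue, green, red), "fx", "fy", "cx", "cy" (pixels), "extrinsics" (4x4, takes a point from camera to world coordinates). Camera axes: x right, y up, looking along -z (the intrinsics and any distortion apply to the point x, -y, -z); pixel columns grow to the right and rows downward; lengths in m; the calibration is good to about 2 mm. A picture is of the moment at which its call begins. There is no depth.
- ctrl.hand_in(): hands the job in; it is judged then, once.
The state is a dict: "time_s": time; "qpos": joint angles; "joint_vel": joint speeds; "tau": joint torques, N m; "ee_pos": TCP position; "eef_rot": TCP orientation; "force": force on the tool from outside, world axes, zero at the start; "moment": the same for the moment, N m; "grip_width": finger opening in m; "grip_force": force on a finger pad.
Only numpy, scipy, OpenCV 4.12 (cv2) and the standard library are available. Lean on these libraries where they do the work, as an engineer would, in place of code of your own. Each camera call takes 0.05 s, during which the arm holds its last target. There are 200 camera calls.

## Working session

There is one attempt and no reset: what is moved stays moved. The work goes in short steps, Python scripts to look and compute and a tool call to move; the robot and the scene stay as the last step left them, time stands still between calls to the robot, and variables do not carry over. Pictures are saved under pics/ and viewed, at most 10 in all, crops included, and the job is handed in when it is done.

```bash
ls; mkdir -p pics
```

Run:
```python
from station import ctrl
import cv2,numpy as np,pickle
d={}
for n in ("scene","top"):
    c=ctrl.camera(n); d[n]=c; cv2.imwrite(f"pics/{n}0.png",c["pixels"])
    print(n,c["fx"],c["fy"],c["cx"],c["cy"],{k:v for k,v in c.items() if k not in("pixels","fx","fy","cx","cy")})
pickle.dump(d,open("c0.pkl","wb"))
o=ctrl.get_obs();print(o,ctrl.tip_extent)
```

```text
pics
station.py
scene 501.8549896475383 501.8549896475383 312.4471538660638 239.97587423523163 {'extrinsics': array([[-0.73289008,  0.49801981, -0.46351743,  0.1421244 ],
       [-0.68021906, -0.5495961 ,  0.48502181,  0.47742533],
       [-0.0131969 ,  0.67076106,  0.74155609,  0.69965106],
       [ 0.        ,  0.        ,  0.        ,  1.        ]])}
top 453.04731557888454 453.04731557888454 313.9266395850076 239.7037993096274 {'extrinsics': array([[ 2.32487662e-02,  9.97601347e-01, -6.52000609e-02,
         4.85790485e-01],
       [-9.99729687e-01,  2.32135873e-02, -1.29717445e-03,
         6.69698419e-02],
       [ 2.19464324e-04,  6.52125942e-02,  9.97871369e-01,
         9.38332160e-01],
       [ 0.00000000e+00,  0.00000000e+00,  0.00000000e+00,
         1.00000000e+00]])}
{'time_s': 0.1, 'qpos': array([ 1.26739567e+00,  3.00409854e-01,  1.52152565e+00, -1.60350717e-05,
        1.32068180e+00, -6.66018468e-02]), 'joint_vel': array([-0.00117117, -0.00287247, -0.00100794,  0.00059265,  0.00021116,
        0.00057115]), 'tau': array([ 1.30506156e-03, -5.32640183e+01, -3.53291953e+01,  7.09858630e-02,
        2.34616647e-02, -6.17613114e-05]), 'ee_pos': array([0.1289698 , 0.53444733, 0.22694336]), 'eef_rot': array([-3.14056923e+00, -5.26959890e-05,  2.90479779e+00]), 'force': array([-0.99611054,  0.20178067,  0.94729563]), 'moment': array([-0.01733631, -0.05747253,  0.03613827]), 'grip_force': 0.0, 'grip_width': 0.09405508158476232} 0.022
```

View pics/scene0.png

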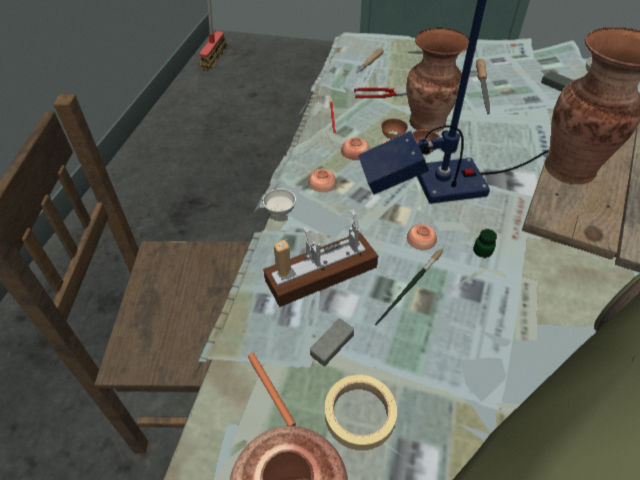

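View pics/top0.png

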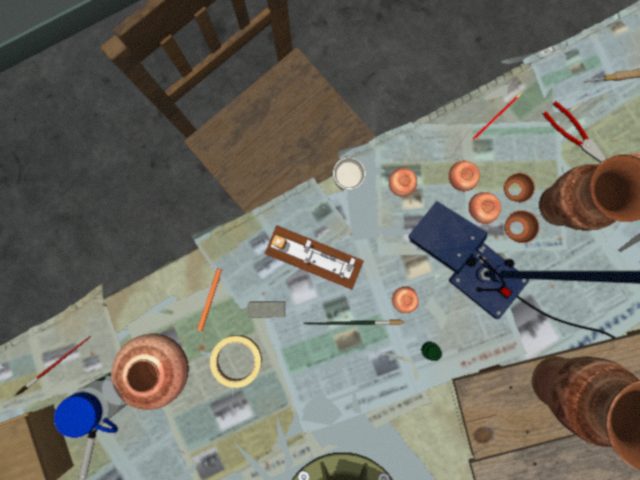

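Scene view: block around (320,268) with the handle at (282,257), and the tube at (270,388). Top view: block around (313,256), handle (278,241), and tube from (219,268) to (201,330). Next I'll measure these.

Create h.py:
```python
import numpy as np,cv2
def ray(c,p):
    d=np.array([(p[0]-c["cx"])/c["fx"],-(p[1]-c["cy"])/c["fy"],-1.]);E=c["extrinsics"]
    return E[:3,3],E[:3,:3]@d
def onz(c,p,z):
    o,d=ray(c,p);return o+d*(z-o[2])/d[2]
def tri(c1,p1,c2,p2):
    o1,d1=ray(c1,p1);o2,d2=ray(c2,p2)
    s=np.linalg.lstsq(np.c_[d1,-d2],o2-o1,rcond=None)[0]
    a,b=o1+s[0]*d1,o2+s[1]*d2
    return (a+b)/2,np.linalg.norm(a-b)
def proj(c,P):
    E=c["extrinsics"];q=E[:3,:3].T@(np.asarray(P)-E[:3,3])
    return np.array([c["cx"]-c["fx"]*q[0]/q[2],c["cy"]+c["fy"]*q[1]/q[2]])
def blobs(c,box,hlo,hhi,slo,vlo,vhi=255):
    x0,y0,x1,y1=box;h=cv2.cvtColor(c["pixels"][y0:y1,x0:x1],cv2.COLOR_BGR2HSV)
    m=cv2.inRange(h,(hlo,slo,vlo),(hhi,255,vhi))
    cs=cv2.findContours(m,cv2.RETR_EXTERNAL,cv2.CHAIN_APPROX_NONE,offset=(x0,y0))[0]
    return sorted(cs,key=cv2.contourArea)[::-1]
```

Run:
```python
import pickle;from h import *
d=pickle.load(open("c0.pkl","rb"));S,T=d["scene"],d["top"]
for n,c,b in(("top",T,(180,255,235,345)),("scene",S,(240,345,305,432))):
    k=blobs(c,b,3,18,120,90)[0];r=cv2.minAreaRect(k);bp=cv2.boxPoints(r)
    e=[(bp[i]+bp[(i+1)%4])/2 for i in range(4)]
    e=[e[0],e[2]] if np.linalg.norm(e[0]-e[2])>np.linalg.norm(e[1]-e[3]) else [e[1],e[3]]
    w=[onz(c,p,.006) for p in e];v=w[1]-w[0]
    print(n,r,np.round(w,4).tolist(),"mid",np.round((w[0]+w[1])/2,4),np.linalg.norm(v),np.degrees(np.arctan2(v[1],v[0])))
k=blobs(T,(255,215,375,300),2,14,130,40,150)
k=np.vstack([q for q in k if cv2.contourArea(q)>15]);r=cv2.minAreaRect(k);bp=cv2.boxPoints(r)
print("stand",r,[np.round(onz(T,p,.036)[:2],4).tolist() for p in bp])
a=cv2.resize(T["pixels"][220:295,258:370],None,fx=5,fy=5,interpolation=cv2.INTER_CUBIC)
b=cv2.resize(S["pixels"][205:305,258:385],None,fx=5,fy=5,interpolation=cv2.INTER_CUBIC)
cv2.imwrite("pics/topc.png",a);cv2.imwrite("pics/scc.png",b)
```

```text
top ((209.03932189941406, 299.5128173828125), (5.18767786026001, 64.1949234008789), 18.060474395751953) [[0.4819, 0.2617, 0.006], [0.3571, 0.2976, 0.006]] mid [0.4195 0.2796 0.006 ] 0.12991663096181685 163.94745237632304
scene ((270.9118957519531, 389.1346740722656), (81.77108001708984, 7.342123508453369), 59.743568420410156) [[0.4853, 0.2627, 0.006], [0.3606, 0.2986, 0.006]] mid [0.4229 0.2806 0.006 ] 0.1297274925311988 163.95056177732621
stand ((313.82757568359375, 256.9310302734375), (93.21904754638672, 30.0826416015625), 21.801410675048828) [[0.5148, 0.165], [0.5711, 0.1444], [0.506, -0.0298], [0.4502, -0.0086]]
```

View pics/topc.png

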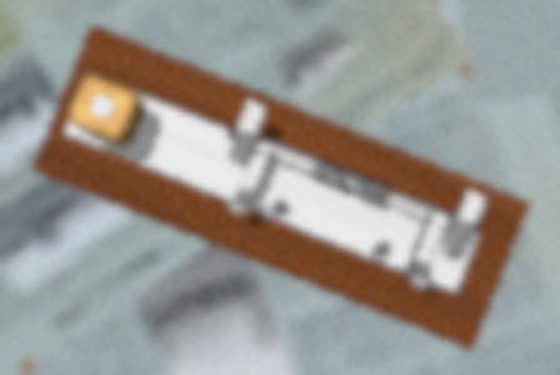

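View pics/scc.png

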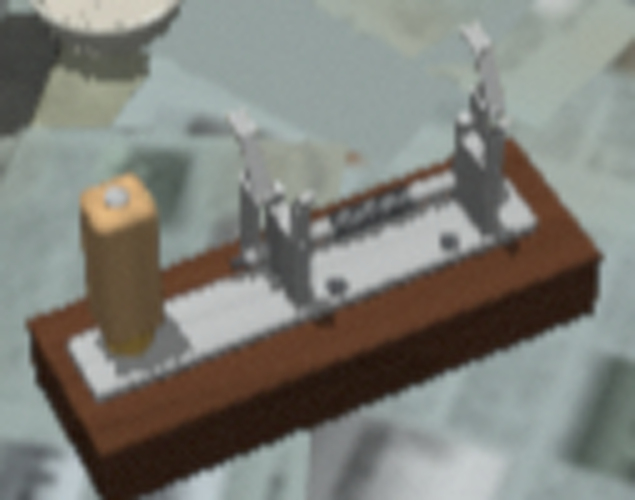

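Crops: in the top view the block's top corners are at about (277,225.6), (363.6,261), (352.6,289.6) and (265.4,253.6), and the handle screw is at (278,241.2). In the scene view the screw is at (281.2,244.4). The jaw is on the far side, toward world +x.

Run:
```python
import pickle;from h import *
d=pickle.load(open("c0.pkl","rb"));S,T=d["scene"],d["top"]
f=lambda c,l,o:[onz(c,(o[0]+p[0]/5,o[1]+p[1]/5),.036)[:2] for p in l]
for n,w in(("top",f(T,[(95,28),(528,205),(473,348),(37,168)],(258,220))),("scene",f(S,[(30,325),(512,143),(602,258),(108,455)],(258,205)))):
    w=np.array(w);v=(w[1]+w[2]-w[0]-w[3])/2;c=w.mean(0);u=v/np.linalg.norm(v)
    print(n,np.round(w,4).tolist(),"c",c,"L",np.linalg.norm(v),"ang",np.degrees(np.arctan2(v[1],v[0])),"holder",c-.07*u,"seat",c+.025*u)
print(tri(T,(278.2,241.2),S,(281.2,244.4)),onz(T,(278.2,241.2),.117),onz(S,(281.2,244.4),.117))
from station import ctrl
from scipy.spatial.transform import Rotation as R
o=ctrl.get_obs();r=R.from_euler("xyz",o["eef_rot"]);print(r.inv().apply(np.array([.421,.280,.13])-o["ee_pos"]))
```

```text
top [[0.5713, 0.1426], [0.5046, -0.0317], [0.4475, -0.0108], [0.5148, 0.1641]] c [0.50952907 0.06608076] L 0.18701660664909717 ang -110.99310703990643 holder [0.53460696 0.13143441] seat [0.50057268 0.04274017]
scene [[0.5711, 0.1488], [0.5035, -0.026], [0.4462, -0.0048], [0.5131, 0.1689]] c [0.5084638  0.07172839] L 0.186761558301512 ang -111.11766366485067 holder [0.53368371 0.13702737] seat [0.49945669 0.04840733]
(array([0.53627661, 0.13387134, 0.1151113 ]), np.float64(0.002550183879536194)) [0.53522335 0.13284872 0.117     ] [0.53601645 0.13576654 0.117     ]
[-0.34357649 -0.17874083  0.09710823]
```

The rows are not in the units I measure in: shifts go in units of 50 mm. I convert before sending: -0.038 m is -0.76, -0.02 m is -0.4.

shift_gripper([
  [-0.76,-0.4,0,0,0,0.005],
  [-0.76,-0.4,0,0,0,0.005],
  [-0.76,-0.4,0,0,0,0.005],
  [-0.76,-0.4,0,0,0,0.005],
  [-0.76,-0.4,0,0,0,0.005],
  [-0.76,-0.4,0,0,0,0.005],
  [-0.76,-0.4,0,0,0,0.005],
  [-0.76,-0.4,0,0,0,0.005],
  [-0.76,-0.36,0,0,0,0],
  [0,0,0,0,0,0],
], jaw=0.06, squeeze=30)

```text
refused: increments[0]: [-0.76, -0.4, 0, 0, 0, 0.005] is too long (schema: maxItems 2). Nothing was moved.
```

Wrong form. The message asks for rows with the three-number parts in brackets of their own, so I'll send the same numbers that way.

shift_gripper([
  [[-0.76,-0.4,0],[0,0,0.005]],
  [[-0.76,-0.4,0],[0,0,0.005]],
  [[-0.76,-0.4,0],[0,0,0.005]],
  [[-0.76,-0.4,0],[0,0,0.005]],
  [[-0.76,-0.4,0],[0,0,0.005]],
  [[-0.76,-0.4,0],[0,0,0.005]],
  [[-0.76,-0.4,0],[0,0,0.005]],
  [[-0.76,-0.4,0],[0,0,0.005]],
  [[-0.76,-0.36,0],[0,0,0]],
  [[0,0,0],[0,0,0]],
], jaw=0.06, squeeze=30)

```text
time_s: 1.1
ee_pos: [0.4171, 0.2728, 0.2271]
eef_rot: [-3.141, 0.0, 2.861]
force: [0.5, -0.8, -1.8]
grip_width: 0.06
grip_force: 0.0
```

Run:
```python
from station import ctrl
import cv2,pickle
c=ctrl.camera("wrist");pickle.dump((c,ctrl.get_obs()),open("w1.pkl","wb"));cv2.imwrite("pics/w1.png",c["pixels"]);print(c["extrinsics"],c["fx"],c["cx"],c["cy"])
```

```text
[[ 2.77137894e-01 -9.24657030e-01 -2.61158887e-01  3.41778363e-01]
 [ 9.60829902e-01  2.66506754e-01  7.60266361e-02  2.94586769e-01]
 [-6.97956114e-04 -2.71999130e-01  9.62297244e-01  3.83811799e-01]
 [ 0.00000000e+00  0.00000000e+00  0.00000000e+00  1.00000000e+00]] 355.91717464801854 317.76183228459183 241.21162792827369
```

View pics/w1.png

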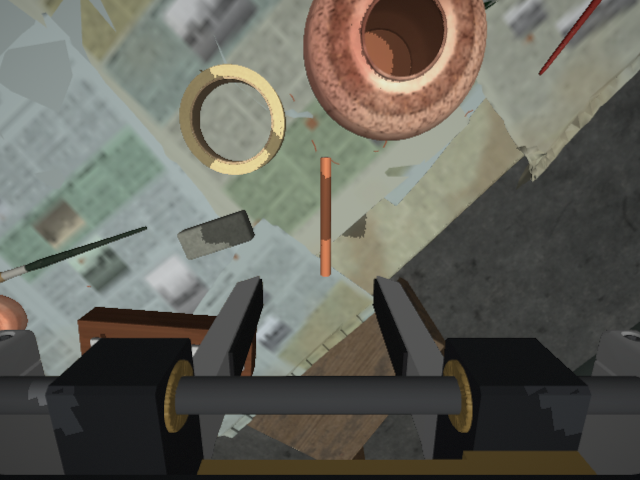

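The wrist view shows the tube upright from (325,157) to (325,276), with the finger gap centred near col 318 and the pot clear behind it.

Run:
```python
import pickle;from h import *
from scipy.spatial.transform import Rotation as R
c,o=pickle.load(open("w1.pkl","rb"))
w=[onz(c,p,.006) for p in((325.5,156.5),(325.3,277))];print(w,np.linalg.norm(w[0]-w[1]));v=w[1]-w[0];print(np.degrees(np.arctan2(v[1],v[0])))
r=R.from_euler("xyz",o["eef_rot"]);m=sum(w)/2
for t in(m,np.array([.421,.28,.006])): print(r.inv().apply(t-o["ee_pos"]))
```

```text
[array([0.35910727, 0.29763793, 0.006     ]), array([0.48725403, 0.26125933, 0.006     ])] 0.13321033880355054
-15.848307853017554
[-0.00594119  0.00722478  0.22101285]
[-0.0036931   0.00715176  0.22101419]
```

shift_gripper([
  [[-0.1,0.144,0.8],[0,0,0]],
  [[0,0,1],[0,0,0]],
  [[0,0,1],[0,0,0]],
  [[0,0,0.8],[0,0,0]],
  [[0,0,0.4],[0,0,0]],
  [[0,0,0],[0,0,0]],
], jaw=0.05, squeeze=30)

```text
time_s: 1.75
ee_pos: [0.4195, 0.2814, 0.0251]
eef_rot: [-3.138, -0.003, 2.866]
force: [-0.5, -0.7, 0.6]
grip_width: 0.0498
grip_force: 0.0
```

shift_gripper([
  [[0,0,0.04],[0,0,0]],
  [[0,0,0],[0,0,0]],
  [[0,0,0],[0,0,0]],
  [[0,0,0],[0,0,0]],
  [[0,0,0],[0,0,0]],
  [[0,0,0],[0,0,0]],
], jaw=0.0, squeeze=40)

```text
time_s: 2.35
ee_pos: [0.4215, 0.2812, 0.0258]
eef_rot: [3.141, 0.0, 2.865]
force: [-1.3, 0.2, 2.8]
grip_width: 0.0109
grip_force: 40.0
```

Scaled: -0.05 m is -1, -0.03 m is -0.6.

shift_gripper([
  [[0,0,-0.6],[0,0,0]],
  [[0,0,-1],[0,0,0]],
  [[0,0,-1],[0,0,0]],
  [[0,0,-1],[0,0,0]],
  [[0,0,0],[0,0,0]],
  [[0,0,0],[0,0,0]],
], squeeze=40)

```text
time_s: 2.95
ee_pos: [0.4215, 0.2812, 0.2059]
eef_rot: [3.14, 0.001, 2.865]
force: [0.8, -0.3, -0.9]
grip_width: 0.011
grip_force: 40.0
```

Run:
```python
from station import ctrl
import cv2,pickle
c=ctrl.camera("wrist");pickle.dump((c,ctrl.get_obs()),open("w2.pkl","wb"));cv2.imwrite("pics/w2.png",c["pixels"])
from scipy.spatial.transform import Rotation as R
import numpy as np
o=ctrl.get_obs();print(o["eef_rot"]);r=R.from_euler("xyz",o["eef_rot"]);print(r.inv().apply(np.array([.500,.0455,o["ee_pos"][2]])-o["ee_pos"]))
```

```text
[-3.14083622e+00 -7.43534049e-04  2.86472805e+00]
[-1.40301620e-01 -2.04903436e-01  5.06773748e-05]
```

View pics/w2.png

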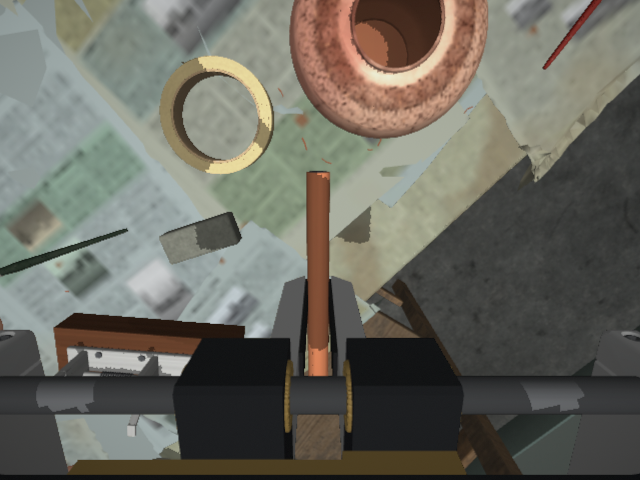

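Run:
```python
import pickle;from h import *
from scipy.spatial.transform import Rotation as R
c,o=pickle.load(open("w2.pkl","rb"));r=R.from_euler("xyz",o["eef_rot"])
for x in(.06,.065,.07):
  for z in(.0155,.0195,.0235):print(x,z,proj(c,o["ee_pos"]+r.apply([x,0,z])))
```

```text
0.06 0.0155 [317.07253509 179.38949088]
0.06 0.0195 [317.07182606 178.52502643]
0.06 0.0235 [317.07114742 177.69761178]
0.065 0.0155 [317.06882723 168.85237457]
0.065 0.0195 [317.06819447 168.2136825 ]
0.065 0.0235 [317.06758903 167.60257422]
0.07 0.0155 [317.06505934 158.14468124]
0.07 0.0195 [317.06450539 157.73912962]
0.07 0.0235 [317.06397555 157.35122854]
```

shift_gripper([
  [[-0.5,-0.72,0],[0,0,0.15]],
  [[-0.36,-0.78,0],[0,0,0.15]],
  [[0,0,0],[0,0,0.15]],
], squeeze=40)

```text
time_s: 3.3
ee_pos: [0.4354, 0.1933, 0.2034]
eef_rot: [-3.138, -0.001, 2.406]
force: [-0.6, -0.1, -0.9]
grip_width: 0.0106
grip_force: 40.0
```

Run:
```python
from station import ctrl
import numpy as np
from scipy.spatial.transform import Rotation as R
o=ctrl.get_obs();r=R.from_euler("xyz",o["eef_rot"]);print(o["eef_rot"],r.inv().apply(np.array([.500,.0455,.206])-o["ee_pos"]))
```

```text
[-3.13786581e+00 -1.33766115e-03  2.40551739e+00] [-0.14709811 -0.06614895 -0.00251693]
```

Scaled: -0.037 m is -0.74, -0.0165 m is -0.33.

shift_gripper([
  [[-0.74,-0.33,0],[0,0,0]],
  [[-0.74,-0.33,0],[0,0,0]],
  [[-0.74,-0.33,0],[0,0,0]],
  [[-0.72,-0.33,0],[0,0,0]],
  [[0,0,0],[0,0,0.15]],
  [[0,0,0],[0,0,0.15]],
  [[0,0,0],[0,0,0.15]],
  [[0,0,0],[0,0,0.15]],
  [[0,0,0],[0,0,0.15]],
  [[0,0,0],[0,0,0.15]],
], squeeze=40)

```text
time_s: 4.3
ee_pos: [0.5012, 0.0497, 0.2033]
eef_rot: [-3.138, 0.0, 1.509]
force: [0.4, -0.4, -0.6]
grip_width: 0.0108
grip_force: 40.0
```

shift_gripper([
  [[0,0,0],[0,0,0.15]],
  [[0,0,0.4],[0,0,0.15]],
  [[0,0,0.3],[0,0,0]],
  [[0,0,0],[0,0,0]],
], squeeze=40)

```text
time_s: 4.7
ee_pos: [0.5003, 0.0497, 0.167]
eef_rot: [-3.136, 0.002, 1.215]
force: [-0.4, -0.7, -1.2]
grip_width: 0.0107
grip_force: 40.0
```

Run:
```python
from station import ctrl
import cv2,pickle
d={n:ctrl.camera(n) for n in("wrist","scene","top")};d["o"]=ctrl.get_obs()
pickle.dump(d,open("w3.pkl","wb"))
print(d["o"]["eef_rot"])
a=d["wrist"]["pixels"];b=cv2.resize(d["scene"]["pixels"][150:310,240:400],(480,480),interpolation=cv2.INTER_CUBIC)
cv2.imwrite("pics/w3.png",a);cv2.imwrite("pics/s3.png",b)
```

```text
[-3.14091383e+00  2.96271336e-04  1.21533114e+00]
```

View pics/w3.png

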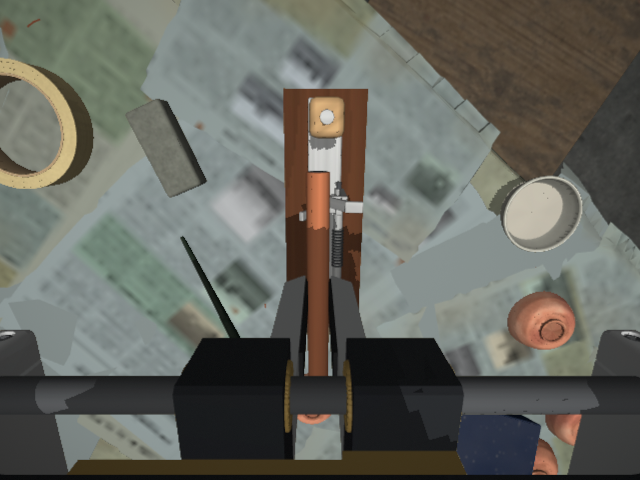

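Wrist view: handle screw at (327,117), block edges at cols 284 and 367 on row 89, near fork at about (325,210) with the jaw to its right, and the tube end at (318,172), so the tube is a few pixels left of the holder axis.

Run:
```python
import pickle;from h import *
from scipy.spatial.transform import Rotation as R
d=pickle.load(open("w3.pkl","rb"));c,o=d["wrist"],d["o"];r=R.from_euler("xyz",o["eef_rot"])
f=lambda P:np.round(r.inv().apply(np.asarray(P)-o["ee_pos"]),4)
print("screw",onz(c,(326.8,117),.117),f(onz(c,(326.8,117),.117)),"avg",f([.5345,.134,.117]))
# block edges: brown mask by rows
h=cv2.cvtColor(c["pixels"],cv2.COLOR_BGR2HSV);m=cv2.inRange(h,(2,120,30),(14,255,170))
for y in(95,105,115,130,150,165):
    x=np.where(m[y,270:380])[0]+270
    a,b=onz(c,(x.min()-.5,y),.036),onz(c,(x.max()+.5,y),.036);print(y,x.min(),x.max(),f(a)[:2],f(b)[:2],(f(a)+f(b))[1]/2)
print("tube end",[proj(c,o["ee_pos"]+r.apply([.065,0,z])) for z in(.0175,.0195)])
for y in(180,200,220,250):
    hh=cv2.inRange(h[y:y+1,300:335],(3,120,90),(12,255,255))[0];x=np.where(hh)[0]+300;print(y,x.min(),x.max())
for n in("scene","top"):
    print(n,"expected tube ends px",[proj(d[n],o["ee_pos"]+r.apply([s,0,.0185])) for s in(-.065,.065)])
```

```text
screw [0.53750921 0.13369537 0.117     ] [0.0911 0.0043 0.0533] avg [0.0904 0.0013 0.0533]
95 284 367 [ 0.1115 -0.027 ] [0.1114 0.0362] 0.004600000000000002
105 284 366 [ 0.1044 -0.0271] [0.1044 0.0357] 0.004300000000000002
115 284 366 [ 0.0972 -0.0273] [0.0972 0.036 ] 0.004349999999999998
130 285 365 [ 0.0863 -0.0269] [0.0863 0.0356] 0.00435
150 285 364 [ 0.0713 -0.0272] [0.0713 0.0354] 0.004100000000000001
165 285 363 [ 0.0598 -0.0275] [0.0598 0.035 ] 0.0037500000000000016
tube end [array([318.78253022, 170.87516246]), array([318.79622607, 170.52044763])]
180 300 328
200 300 328
220 307 328
250 308 326
scene expected tube ends px [array([370.54512812, 196.68584663]), array([296.95088055, 223.83531025])]
top expected tube ends px [array([358.8706564 , 274.17766855]), array([289.19525373, 246.44513265])]
```

View pics/s3.png

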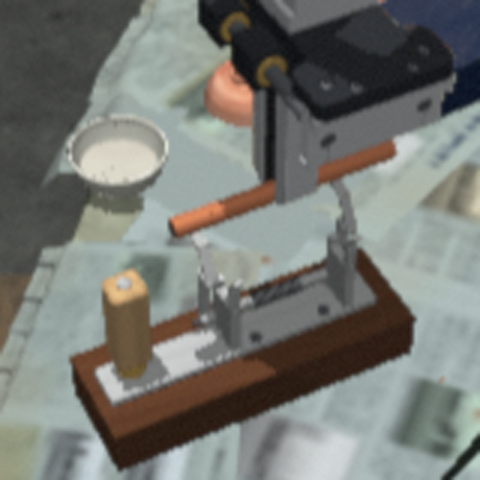

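Scene crop: the tube looks level, with ends at full-frame (299,225.3) and (371.3,199.7). That puts a bias of about (1.4,2.2) px on this camera. I'll use it to cross-check the holder's lateral offset.

Run:
```python
import pickle;from h import *
from scipy.spatial.transform import Rotation as R
d=pickle.load(open("w3.pkl","rb"));c,o=d["scene"],d["o"];r=R.from_euler("xyz",o["eef_rot"])
f=lambda P:np.round(r.inv().apply(np.asarray(P)-o["ee_pos"]),4)
for b in((0,0),(1.4,2.2)):
  print(b,"screw",f(onz(c,(281.2-b[0],244.4-b[1]),.117)),"block c",f(np.mean([onz(c,(258+p[0]/5-b[0],205+p[1]/5-b[1]),.036) for p in[(30,325),(512,143),(602,258),(108,455)]],0)))
```

```text
(0, 0) screw [0.0925 0.0021 0.0533] block c [ 0.0229 -0.0013  0.1343]
(1.4, 2.2) screw [0.0926 0.0073 0.0533] block c [0.0228 0.0041 0.1343]
```

shift_gripper([
  [[-0.08,0.074,0.2],[0,0,0.012]],
  [[0,0,0.3],[0,0,0]],
  [[0,0,0.2],[0,0,0]],
  [[0,0,0.12],[0,0,0]],
  [[0,0,0],[0,0,0]],
], squeeze=50)

```text
time_s: 5.35
ee_pos: [0.5037, 0.0446, 0.1287]
eef_rot: [-3.141, 0.0, 1.203]
force: [0.4, -0.2, -0.7]
grip_width: 0.0103
grip_force: 50.0
```

Run:
```python
from station import ctrl
import pickle
from h import *
d={n:ctrl.camera(n) for n in("wrist","scene")};d["o"]=ctrl.get_obs();pickle.dump(d,open("w4.pkl","wb"))
print(d["o"]["force"],d["o"]["moment"])
cv2.imwrite("pics/w4.png",np.hstack([cv2.resize(d["wrist"]["pixels"][60:300,250:400],None,fx=2.5,fy=2.5,interpolation=cv2.INTER_CUBIC),cv2.resize(d["scene"]["pixels"][190:310,255:385],None,fx=3.25,fy=5,interpolation=cv2.INTER_CUBIC)]))
```

```text
[ 0.7654502  -0.45031122 -0.67766612] [-0.11058821  0.11274603 -0.02523566]
```

View pics/w4.png

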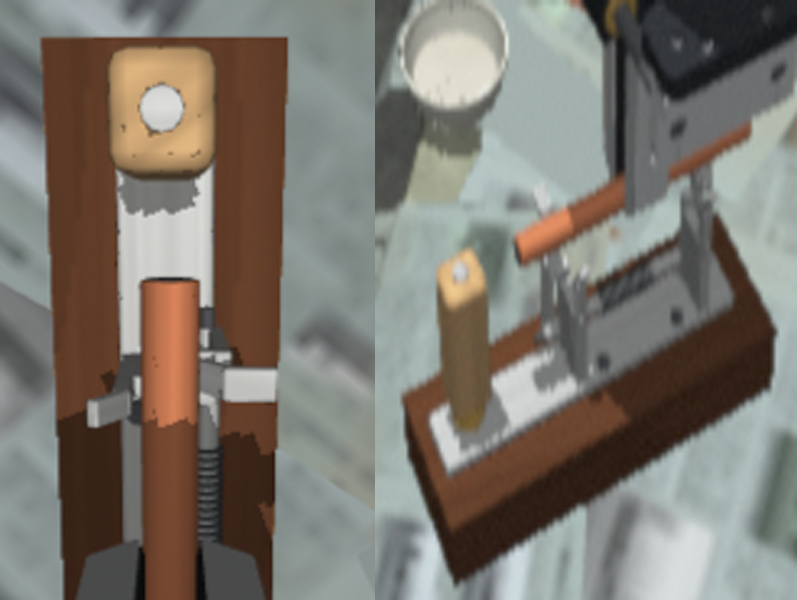

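Left half (wrist): tube centre at crop col 170, screw at 161, and the block mid-line from 164 to 167. So the holder now sits slightly left of the tube. I'll work out by how much.

Run:
```python
import pickle;from h import *
from scipy.spatial.transform import Rotation as R
d=pickle.load(open("w4.pkl","rb"));c,o=d["wrist"],d["o"];r=R.from_euler("xyz",o["eef_rot"])
f=lambda P:np.round(r.inv().apply(np.asarray(P)-o["ee_pos"]),4)
h=cv2.cvtColor(c["pixels"],cv2.COLOR_BGR2HSV);m=cv2.inRange(h,(2,100,20),(14,255,170))
for y in(80,95,115,135,160,190,200):
    x=np.where(m[y,255:375])[0]+255
    a,b=onz(c,(x.min()-.5,y),.036),onz(c,(x.max()+.5,y),.036);print(y,x.min(),x.max(),f(a)[:2],f(b)[:2],(f(a)+f(b))[1]/2)
g=lambda u,v,z:f(onz(c,(250+u/2.5,60+v/2.5),z))
print("screw",g(161,107,.117),"handle top",g(110,80,.115),g(215,80,.115))
print("tube",[(g(142,v,.109),g(198.5,v,.109)) for v in(285,400)])
print("bar y",g(118,250,.042),g(213,250,.042))
print("prong ends -y",g(89,410,.103),"jaw",g(277,383,.110))
```

```text
80 267 364 [ 0.1167 -0.0327] [0.1167 0.0306] -0.0010500000000000006
95 268 364 [ 0.1077 -0.0324] [0.1076 0.0309] -0.0007499999999999989
115 269 363 [ 0.0953 -0.0322] [0.0953 0.0307] -0.0007499999999999989
135 269 362 [ 0.0826 -0.0327] [0.0826 0.0304] -0.00115
160 270 362 [ 0.0662 -0.0326] [0.0662 0.031 ] -0.0007999999999999986
190 272 361 [ 0.0457 -0.032 ] [0.0457 0.031 ] -0.0005000000000000004
200 272 361 [ 0.0387 -0.0322] [0.0387 0.0312] -0.0005000000000000004
screw [ 0.0952 -0.0009  0.0128] handle top [ 0.0999 -0.01    0.0148] [0.0999 0.0087 0.0148]
tube [(array([ 0.0634, -0.0048,  0.0208]), array([0.0634, 0.0063, 0.0208])), (array([ 0.0404, -0.005 ,  0.0208]), array([0.0404, 0.0065, 0.0208]))]
bar y [ 0.0666 -0.0133  0.0878] [0.0666 0.0121 0.0878]
prong ends -y [ 0.0369 -0.0164  0.0268] jaw [0.0441 0.0221 0.0198]
```

shift_gripper([
  [[0,-0.024,0],[0,0,0]],
  [[0,0,0.08],[0,0,0]],
  [[0,0,0.06],[0,0,0]],
  [[0,0,0.04],[0,0,0]],
  [[0,0,0],[0,0,0]],
], squeeze=60)

```text
time_s: 5.95
ee_pos: [0.5026, 0.0452, 0.1201]
eef_rot: [-3.141, 0.0, 1.203]
force: [-1.6, 0.5, -1.1]
grip_width: 0.0103
grip_force: 60.0
```

shift_gripper([
  [[0,0,0.04],[0,0,0]],
  [[0,0,0.04],[0,0,0]],
  [[0,0,0],[0,0,0]],
], squeeze=60)

```text
time_s: 6.25
ee_pos: [0.5029, 0.0452, 0.1165]
eef_rot: [3.141, -0.0, 1.203]
force: [-1.0, 0.4, 2.0]
grip_width: 0.0106
grip_force: 60.0
```

shift_gripper([
  [[0,0,0.04],[0,0,0]],
  [[0,0,0.04],[0,0,0]],
  [[0,0,0],[0,0,0]],
], squeeze=60)

```text
time_s: 6.55
ee_pos: [0.503, 0.0453, 0.1127]
eef_rot: [3.141, -0.001, 1.203]
force: [-1.5, 2.0, 2.3]
grip_width: 0.0107
grip_force: 60.0
```

shift_gripper([
  [[0,0,0.04],[0,0,0]],
  [[0,0,0.04],[0,0,0]],
  [[0,0,0],[0,0,0]],
], squeeze=60)

```text
time_s: 6.85
ee_pos: [0.5027, 0.0452, 0.1081]
eef_rot: [-3.141, 0.0, 1.203]
force: [-0.8, 0.8, 0.2]
grip_width: 0.0102
grip_force: 60.0
```

Scaled: 0.002 m is 0.04.

shift_gripper([
  [[0,0,0.04],[0,0,0]],
  [[0,0,0],[0,0,0]],
], squeeze=60)

```text
time_s: 7.05
ee_pos: [0.5026, 0.0452, 0.106]
eef_rot: [-3.141, 0.0, 1.203]
force: [-0.0, 1.7, 0.8]
grip_width: 0.0105
grip_force: 60.0
```

shift_gripper([
  [[0,0,0.04],[0,0,0]],
  [[0,0,0],[0,0,0]],
], squeeze=60)

```text
time_s: 7.25
ee_pos: [0.5026, 0.0451, 0.104]
eef_rot: [-3.141, 0.0, 1.203]
force: [0.1, 1.3, -0.9]
grip_width: 0.0104
grip_force: 60.0
```

shift_gripper([
  [[0,0,0.04],[0,0,0]],
  [[0,0,0],[0,0,0]],
], squeeze=60)

```text
time_s: 7.45
ee_pos: [0.5027, 0.0451, 0.1022]
eef_rot: [-3.141, 0.0, 1.203]
force: [-0.2, 0.4, -1.4]
grip_width: 0.0102
grip_force: 60.0
```

Run:
```python
from station import ctrl
import pickle
from h import *
d={n:ctrl.camera(n) for n in("wrist","scene")};d["o"]=ctrl.get_obs();pickle.dump(d,open("w5.pkl","wb"))
print(d["o"]["force"],d["o"]["moment"])
```

```text
[ 0.00911152  0.26732278 -2.4793371 ] [0.00782104 0.08979599 0.0058514 ]
```

shift_gripper([
  [[0,0,0.03],[0,0,0]],
  [[0,0,0],[0,0,0]],
], squeeze=60)

```text
time_s: 7.75
ee_pos: [0.5031, 0.045, 0.1019]
eef_rot: [3.141, -0.0, 1.203]
force: [-5.4, -1.6, 12.3]
grip_width: 0.0102
grip_force: 60.0
```

shift_gripper([
  [[0,0,0.03],[0,0,0]],
  [[0,0,0],[0,0,0]],
], squeeze=60)

```text
time_s: 7.95
ee_pos: [0.5035, 0.0449, 0.1017]
eef_rot: [3.139, -0.0, 1.203]
force: [-9.9, -3.0, 28.1]
grip_width: 0.0103
grip_force: 60.0
```

shift_gripper([
  [[0,0,0.03],[0,0,0]],
  [[0,0,0],[0,0,0]],
], squeeze=60)

```text
time_s: 8.15
ee_pos: [0.5041, 0.0448, 0.1016]
eef_rot: [3.138, -0.001, 1.203]
force: [-15.0, -4.3, 44.1]
grip_width: 0.0104
grip_force: 60.0
```

shift_gripper([
  [[0,0,-0.09],[0,0,0]],
  [[0,0,0],[0,0,0]],
], squeeze=20)

```text
time_s: 8.35
ee_pos: [0.5029, 0.0452, 0.1027]
eef_rot: [3.141, -0.0, 1.203]
force: [-0.1, 1.3, -2.9]
grip_width: 0.0117
grip_force: 20.0
```

shift_gripper([
  [[0,0,0],[0,0,0]],
  [[0,0,0],[0,0,0]],
  [[0,0,0],[0,0,0]],
  [[0,0,-0.4],[0,0,0]],
  [[0,0,-0.8],[0,0,0]],
  [[0,0,-0.8],[0,0,0]],
  [[0,0,0],[0,0,0]],
  [[0,0,0],[0,0,0]],
], jaw=0.045, squeeze=20)

```text
time_s: 9.15
ee_pos: [0.5029, 0.0451, 0.2025]
eef_rot: [3.141, -0.0, 1.203]
force: [-0.7, 0.8, -0.6]
grip_width: 0.0451
grip_force: 0.0
```

Run:
```python
from station import ctrl
import pickle
from h import *
d={n:ctrl.camera(n) for n in("wrist","scene","top")};d["o"]=ctrl.get_obs();pickle.dump(d,open("w6.pkl","wb"))
cv2.imwrite("pics/w6.png",np.hstack([cv2.resize(d["wrist"]["pixels"][60:360,220:420],(400,600),interpolation=cv2.INTER_CUBIC),cv2.resize(d["scene"]["pixels"][200:305,258:385],(400,600),interpolation=cv2.INTER_CUBIC)]))
```

```text
(no output)
```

View pics/w6.png

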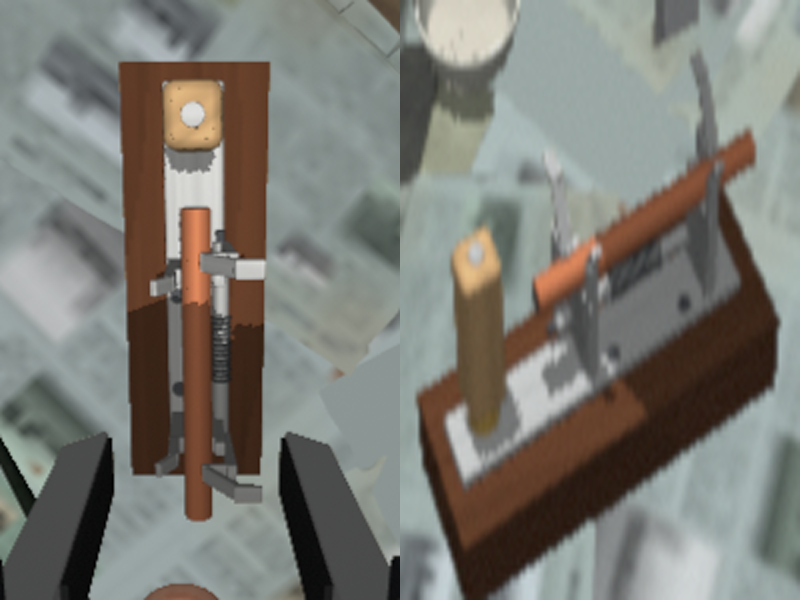

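Both views show the tube lying in both forks with the beaks over its right side. In the wrist crop the tube runs from row 208 to 518, with the screw at (192,114). I'll check the seating and work out the move to the handle.

Run:
```python
import pickle;from h import *
from scipy.spatial.transform import Rotation as R
d=pickle.load(open("w6.pkl","rb"));c,o,S=d["wrist"],d["o"],d["scene"];r=R.from_euler("xyz",o["eef_rot"])
f=lambda P:np.round(r.inv().apply(np.asarray(P)-o["ee_pos"]),4)
g=lambda u,v,z:f(onz(c,(220+u/2,60+v/2),z))
print("screw",g(192,114,.117),"handle",g(164,110,.116),g(221.5,110,.116))
print("ends",g(196,208,.082),g(198,519,.082))
for y in(100,200,400):print("edges",g({100:120.5,200:123,400:131}[y],y,.036),g({100:269.5,200:267.5,400:262.5}[y],y,.036))
H=o["ee_pos"]+r.apply(g(192,114,.117));ux=-r.as_matrix()[:,0]
for z in(.082,.086,.09):
  print(z,[np.round(proj(S,np.r_[(H+ux*(s))[:2],z])+[1.4,2.2],1) for s in(.03,.16)])
```

```text
screw [0.0943 0.0006 0.0839] handle [ 0.0956 -0.0084  0.085 ] [0.0956 0.0101 0.0849]
ends [0.0625 0.002  0.119 ] [-0.069   0.0029  0.1191]
edges [ 0.1049 -0.0301  0.165 ] [0.1049 0.0336 0.1649]
edges [ 0.0631 -0.0302  0.165 ] [0.0632 0.0339 0.1649]
edges [-0.0304 -0.029   0.1651] [-0.0304  0.0341  0.165 ]
0.082 [array([301.8, 253.5]), array([371. , 227.5])]
0.086 [array([301.7, 251.9]), array([371.1, 225.9])]
0.09 [array([301.6, 250.3]), array([371.3, 224.3])]
```

Scaled: 0.001 m is 0.02, 0.048 m is 0.96.

shift_gripper([
  [[0.9,0,0],[0,0,0]],
  [[0.96,0.02,0],[0,0,0]],
  [[0.03,0,0.6],[0,0,0]],
  [[0,0,0.8],[0,0,0]],
  [[0,0,0.6],[0,0,0]],
  [[0,0,0.24],[0,0,0]],
  [[0,0,0],[0,0,0]],
], jaw=0.045, squeeze=20)

```text
time_s: 10.0
ee_pos: [0.5369, 0.1328, 0.0887]
eef_rot: [-3.139, 0.002, 1.203]
force: [-0.0, 0.6, 0.1]
grip_width: 0.0451
grip_force: 0.0
```

shift_gripper([
  [[0,0,0],[0,0,0]],
  [[0,0,0],[0,0,0]],
  [[0,0,0],[0,0,0]],
  [[0,0,0],[0,0,0]],
  [[0,0,0],[0,0,0]],
], jaw=0.0, squeeze=60)

```text
time_s: 10.5
ee_pos: [0.5379, 0.1331, 0.0914]
eef_rot: [3.141, -0.001, 1.203]
force: [-2.9, -0.0, 6.2]
grip_width: 0.0196
grip_force: 60.0
```

Scaled: -0.02 m is -0.4, -0.01 m is -0.2.

shift_gripper([
  [[0,0,-0.1],[0,0,0]],
  [[0,0,-0.2],[0,0,0]],
  [[0,0,-0.2],[0,0,0]],
  [[0,0,-0.2],[0,0,0]],
  [[0,0,-0.4],[0,0,0]],
  [[0,0,-0.4],[0,0,0]],
  [[0,0,0],[0,0,0]],
  [[0,0,0],[0,0,0]],
  [[0,0,0],[0,0,0]],
], squeeze=60)

```text
time_s: 11.4
ee_pos: [0.5373, 0.1329, 0.1644]
eef_rot: [-3.14, 0.001, 1.203]
force: [-0.4, 0.0, -3.3]
grip_width: 0.0199
grip_force: 60.0
```

The rows are not in the units I measure in: shifts go in units of 50 mm. I convert before sending: -0.04 m is -0.8, -0.03 m is -0.6.

shift_gripper([
  [[0,0,-0.6],[0,0,0]],
  [[0,0,-0.8],[0,0,0]],
  [[0,0,-0.6],[0,0,0]],
  [[0,0,-0.4],[0,0,0]],
  [[0,0,0],[0,0,0]],
], squeeze=60)

```text
time_s: 11.9
ee_pos: [0.5383, 0.1331, 0.2871]
eef_rot: [3.139, -0.002, 1.203]
force: [-0.0, 0.0, -3.5]
grip_width: 0.0194
grip_force: 60.0
```

shift_gripper([
  [[0,0,0],[0,-0.06,0]],
  [[0,0,0],[0,-0.09,0]],
  [[0,0,0],[0,-0.09,0]],
  [[0,0,0],[0,-0.09,0]],
  [[0,0,0],[0,-0.09,0]],
  [[0,0,0],[0,-0.09,0]],
  [[0,0,0],[0,-0.09,0]],
  [[0,0,0],[0,-0.09,0]],
  [[0,0,0],[0,-0.08,0]],
  [[0,0,0],[0,0,0]],
], squeeze=60)

```text
time_s: 12.9
ee_pos: [0.5375, 0.1336, 0.2817]
eef_rot: [-3.135, 0.775, 1.21]
force: [-0.4, 0.1, -3.5]
grip_width: 0.0194
grip_force: 60.0
```

shift_gripper([
  [[0,0,0],[0,0,0]],
  [[0,0,0],[0,0,0]],
  [[0,0,0],[0,0,0]],
  [[0,0,0],[0,0,0]],
  [[0,0,0],[0,0,0]],
], squeeze=60)

```text
time_s: 13.4
ee_pos: [0.5377, 0.1328, 0.2857]
eef_rot: [3.141, 0.769, 1.202]
force: [0.1, -0.6, -2.6]
grip_width: 0.0197
grip_force: 60.0
```

Run:
```python
from station import ctrl
import pickle
from h import *
from scipy.spatial.transform import Rotation as R
d={n:ctrl.camera(n) for n in("wrist","scene","top")};o=d["o"]=ctrl.get_obs();pickle.dump(d,open("w7.pkl","wb"))
r=R.from_euler("xyz",o["eef_rot"]);print(o["qpos"],o["joint_vel"],o["force"],r.as_matrix()[:,0])
# expected tube ends, tool frame: holder axis at x~0.001,y 0; tube z: seat .082 vs TCP .0914
e=[r.apply([-s,0.001,.0094])+o["ee_pos"] for s in(.0325,.1625)];print("exp",np.round(e,3).tolist())
for n in("scene","top","wrist"):
    c=d[n];p=[proj(c,q) for q in e];print(n,"exp px",np.round(p,1).tolist())
    lo=np.clip(np.min(p,0)-30,0,None).astype(int);hi=(np.max(p,0)+30).astype(int)
    for k in blobs(c,(lo[0],lo[1],hi[0],hi[1]),3,14,110,60)[:2]:
        print("  blob",cv2.contourArea(k),np.round(cv2.boxPoints(cv2.minAreaRect(k))).tolist())
```

```text
[ 0.40139329  0.57907487  1.1528848  -0.56627832  1.94184563  0.70629045] [ 0.00128966  0.00152209 -0.00113885  0.00046927  0.00147909 -0.00095069] [-0.86805714  0.44964709 -1.50716379] [ 0.25842391  0.66998623 -0.69594219]
exp [[0.528, 0.105, 0.301], [0.494, 0.018, 0.392]]
scene exp px [[294.1, 140.5], [360.4, 59.0]]
  blob 282.5 [[339.0, 154.0], [347.0, 134.0], [364.0, 140.0], [357.0, 161.0]]
  blob 118.0 [[289.0, 139.0], [300.0, 126.0], [307.0, 131.0], [296.0, 144.0]]
top exp px [[287.8, 238.7], [355.0, 263.2]]
  blob 784.5 [[265.0, 254.0], [269.0, 243.0], [355.0, 278.0], [351.0, 288.0]]
  blob 492.0 [[284.0, 243.0], [287.0, 235.0], [357.0, 260.0], [354.0, 268.0]]
wrist exp px [[317.4, 357.9], [317.4, 536.6]]
  blob 858.0 [[308.0, 414.0], [329.0, 414.0], [329.0, 459.0], [308.0, 459.0]]
  blob 293.5 [[308.0, 359.0], [329.0, 359.0], [329.0, 375.0], [308.0, 375.0]]
```

```bash
python3 -c "
from station import ctrl
print(ctrl.hand_in())"
```

```text
the job is handed in; nothing more can be done
None
```

I handed the job in at about 13.6 s, and it returned no verdict: the tube is clipped in, and the holder is held still by its handle, out of the block and tilted 44°, with tang tip, bar end and tube all over 20 cm above the bench by my estimate; the top camera shows the tube where a clipped one should be, though I couldn't read the jaw angle directly.

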